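Bench check of a rebuilt trailer coupling: drawtube play and handbrake

TASK

This light-trailer coupling has been rebuilt and needs its bench check. First push its drawtube in as far as it goes and then pull it right out again, and leave it out; then raise the handbrake lever to its third notch, let go and see that it holds for a moment, and finally press the release button in the lever's end and bring the lever all the way down to off. Leave the spray can, grease tub, damper and wrench where they are, and take your hands off everything at the end.

Things in the scene. Friction and masses are not known exactly. Their poses are not given: they have to be found in the camera images.
- coupling: Trailer coupling bolted to a plywood board 170 x 360 x 18 mm on the bench; fixed. Origin on the bench; own y runs along the drawtube, away from the ball head; z up. Grey housing 74 mm wide, top 112 mm high, own y -50 to 220; the tube's axis is 70 mm high at own x = 0. The lever swings upright in the plane own x = -62 mm.
- drawtube (a joint): Drawtube (steel, 44 mm thick, level, with the black ball head on its end) sliding along coupling y: 0 m = pulled right out, 0.030 m = pushed fully in (hard stops). Starts between; about 5 N of friction, stays where left.
- head_grip (a point): Middle of the ball head's square shank, moving with the drawtube: 50 mm wide (coupling x), 88 mm long (y), 54 mm high (z 43 to 97 mm over the bench). A red closing handle 14 mm thick lies on top, up to 115 mm high. Behind the shank only the thinner tube is bare for some 60 to 90 mm.
- head_front (a point): Front end of the ball head (65 mm wide, round, 40 to 100 mm high), the drawtube's outer end, on its axis; pushing here towards coupling +y pushes the tube in.
- handbrake (a joint): Handbrake lever angle. At 0 (off, stop) it rises 0.40 rad over level, towards coupling -y and the ball head; at angle a it rises 0.40 + a. Ratchet notches 1 to 5 at 0.14, 0.28, 0.42, 0.56, 0.70 rad; it clicks upward (5 to 8 N at the grip) and cannot drop back past a notch unless the button is in; then it sinks by itself, some 0.3 to 0.5 rad/s. Starts at off, notch 1 or 2.
- lever_pivot (a point): Lever's pivot, on its centre line: 100 mm high, at coupling x -62, y +150 mm. The pivot axis is level, along coupling x.
- grip_mid (a point): Middle of the lever's black round grip (31 mm thick, 118 mm long), 205 mm from the pivot along the lever. The grip spans 145 to 263 mm from the pivot, the lever nearer the pivot is a bar 18 mm wide, 22 mm deep; the toothed quadrant reaches 105 mm from the pivot. Below the lever's outer half is free space down to the drawtube, beside it.
- release (a joint): Red release button in the lever's end, pushed along the lever towards the pivot: 0 = out, 0.008 m = fully in. Takes 2 to 5 N. The lever is free when it is over 0.006 m in; let out during the lowering, it catches in the next notch down. It also bobs in and out by 5 mm as the ratchet clicks.
- button_face (a point): Centre of the button's round end face (19 mm across), moving with it; 280 mm from the pivot when out, 17 mm proud of the grip.
- spray_can: Blue and white spray can, 54 mm thick, 208 mm tall, loose, standing on the bench on the lever's side of the coupling. Origin: centre of its foot.
- grease_tub: White grease tub with a yellow lid, 72 mm thick, 65 mm tall, loose, standing on the lever's side of the coupling. Origin: centre of its foot.
- damper: Black gas damper, taken out, lying loose behind the coupling, 314 mm long (own x), 34 mm thick. Origin: centre of its underside.
- wrench: Steel spanner 200 mm long (own x), 8 mm thick, lying loose on the bench. Origin: centre of its underside.

How it is judged:
On the way, in this order (a step that is already met when the one before it is completed fails the run):
1. the drawtube has been pushed in to its inner stop (value of joint drawtube above 0.0265 m), for 0.1 s.
2. the drawtube has been pulled out to its outer stop (value of joint drawtube below 0.0035 m), for 0.1 s.
3. the lever rests in its third notch with the robot's hands off (value of joint handbrake between 0.38 and 0.46 rad and value of joint release below 0.003 m and contact force between each of the fingers, the arm and anything else below 0.5 N), for 0.4 s.
4. the release button is pressed in while the lever is up (value of joint release above 0.0045 m and value of joint handbrake above 0.2 rad).
At the end, for the whole second after the job is handed in: The lever is down at off (within 0.03 rad) and still, its button out, the drawtube still pulled out (within 5 mm of its outer stop), the bystanders within 25 mm of where they stood and not tipped, the robot clear of everything (value of joint handbrake below 0.03 rad and value of joint release below 0.002 m and value of joint drawtube below 0.005 m and velocity of joint handbrake between -0.05 and 0.05 rad/s); the robot touches nothing.
It fails at once if the spray can is shifted by more than 25 mm or tipped (distance of spray_can from where it was at the start of the episode above 0.025 m or angle between spray_can's own z axis and vertical above 0.3 rad).
It fails at once if the grease tub is shifted by more than 25 mm or tipped (distance of grease_tub from where it was at the start of the episode above 0.025 m or angle between grease_tub's own z axis and vertical above 0.3 rad).
It fails at once if the damper or the wrench is shifted by more than 25 mm (distance of any of damper, wrench from where it was at the start of the episode above 0.025 m).
It also fails if it takes over 67 s, if anything falls off the work surface, if the arm or the gripper's body presses on something with over 40 N, if the wrist force passes 120 N, or if a joint passes its speed limit or range.

ROBOT

A 6-joint arm with a two-finger parallel gripper is mounted at the origin on the work surface. World frame = base frame: x ahead of the robot, y to its left, z up, the work surface at z = 0. Lengths are in m, angles in rad, forces in N, time in s.
With the tool pointing down it reaches from about 0.325 to 0.775 m from the base axis. Payload 9.3 kg.
Tool frame: the origin (TCP) lies midway between the tips of the shut fingers; the grasp point (between the pads) lies 19 mm behind it; z points along the fingers, y is the line along which they close (so a half turn about z gives the same grasp; the last joint's range is limited). The gripper opens to 85 mm and grips with 20 to 120 N. Pads are 22 mm wide; open, the fingers measure 114 mm over their backs; the gripper's body (76 mm by 85 mm) begins 54 mm behind the grasp point. The pads swing forward as they close: fully open they stand 13 mm farther back than shut.
Start: joints at [1.046, 0.259, 0.021, 1.334, 0, 1.418], TCP at [0.2, 0.512, 0.231] pointing down, gripper open.
Joint ranges: [-3.04, 3.04], [-0.91, 1.82], [-1.04, 1.36], [-1.92, 1.95], [-1.52, 1.45], [-3.14, 3.14]. Speed limits (rad/s): [2.22, 2.22, 2.79, 3.14, 3.14, 3.14].

INTERFACE

Orientations are given as a unit quaternion [w, x, y, z].
In Python, from plant import ctrl, optics gives the robot as it stands. The module is installed in compiled form; this text tells all that it offers.
- The arm moves only by the tool servo_tool, never from a script. Its argument "moves" is a list of rows, each a list of 5 numbers: the gripper command: -1 is shut, 1 is fully open, values between are in proportion, then the shift along the world's x, y, z in mm, then the turn about the world's z in rad. In form: [[hand, dx, dy, dz, twist], ...]. A call has 1 to 8 rows; each row is the pose to reach, as a shift and turn from the pose commanded when the call began; what a row does not reach only later rows make up. A row lasts 1/12 s, in which the tool goes at most 41.7 mm and 7.16 degrees, less where a joint would pass 70% of its speed; a pose out of reach is approached as far as the arm can. A call with a gripper value outside its range is refused whole. The fingers move at their own pace and stop on an object; "newtons" is the grip in N (left out, the last holds). Time passes only in rows, so rows that repeat a pose let the fingers close. It gives the time, the measured TCP pose, the force, the opening and the grip force at its end, in the units of the state.
- ctrl.observe(): the state, without advancing time (a new reading comes with each control period).
- optics.grab_frame(name): name is "side" or "top" or "wrist"; returns a dict with "pixels" (400x640x3 uint8, red, green, blue), "K" (3x3 intrinsics, pixels), "world_from_camera" (4x4, takes a point from camera to world coordinates); the wrist camera has in their place "hand_eye" (4x4, takes a point from camera to tool coordinates, whose origin is the TCP and whose axes are the flange's). Camera axes: x right, y down, z forward; pixel columns grow to the right and rows downward; lengths in m; the calibration is good to about 2 mm. A picture is of the moment at which its call begins: read the wrist's pose just before it. There is no depth.
- ctrl.hand_in(): hands the job in; it is judged then, once.
The state is a dict: "clock": time; "qpos": joint angles; "joint_velocities": joint speeds; "joint_torque": joint torques, N m; "ee_pos": TCP position; "ee_rot": TCP orientation; "wrist_force": force on the tool from outside, world axes, zero at the start; "wrist_torque": the same for the moment, N m; "finger_gap": finger opening in m; "grasp_force": force on a finger pad.
Only numpy, scipy, OpenCV 4.12 (cv2) and the standard library are available. Lean on these libraries where they do the work, as an engineer would, in place of code of your own. Each camera call takes 0.05 s, during which the arm holds its last target. There are 200 camera calls.

## Working session

There is one attempt and no reset: what is moved stays moved. The work goes in short steps, Python scripts to look and compute and a tool call to move; the robot and the scene stay as the last step left them, time stands still between calls to the robot, and variables do not carry over. Pictures are saved under pics/ and viewed, at most 10 in all, crops included, and the job is handed in when it is done.

Besides the shell and the picture viewer there is one more tool, called after ">>>" by a JSON object that holds its "fn" and its "kwargs", one argument or row to a line. servo_tool: Moves the arm, as the interface text tells. Its arguments: {"type":"object","properties":{"moves":{"type":"array"},"newtons":{"type":"number"}},"required":["moves"]}

```bash
mkdir -p pics; cat > h.py <<'E'
from plant import ctrl, optics
import numpy as np, cv2
def grab(n,f=None):
    d=optics.grab_frame(n)
    if f: cv2.imwrite('pics/'+f,d["pixels"][:,:,::-1])
    return d
def ray(d,uv,T=None):
    T=np.array(d["world_from_camera"]) if T is None else T
    v=np.linalg.inv(d["K"])@np.array([uv[0],uv[1],1.]);return T[:3,3],T[:3,:3]@v
def onz(d,uv,z):
    o,v=ray(d,uv);return o+v*(z-o[2])/v[2]
def proj(d,p):
    T=np.linalg.inv(d["world_from_camera"]);c=T[:3,:3]@np.array(p)+T[:3,3];q=np.array(d["K"])@c;return q[:2]/q[2]
def tri(a,ua,b,ub):
    o1,v1=ray(a,ua);o2,v2=ray(b,ub)
    s=np.linalg.lstsq(np.c_[v1,-v2],o2-o1,rcond=None)[0]
    p,q=o1+s[0]*v1,o2+s[1]*v2
    return (p+q)/2,np.linalg.norm(p-q)
E
python3 - <<'E'
from h import *
np.set_printoptions(precision=3,suppress=True)
for n in("top","side"):
    d=grab(n,n+"1.png");print(n,np.array(d["world_from_camera"]),d["K"][0][0])
s=ctrl.observe();print(s)
E
```

```text
top [[ 0.019 -0.996  0.091  0.482]
 [-1.    -0.02  -0.011 -0.013]
 [ 0.013 -0.091 -0.996  0.91 ]
 [ 0.     0.     0.     1.   ]] 390.1128306395475
side [[ 0.96  -0.157  0.23   0.361]
 [-0.278 -0.515  0.81  -0.755]
 [-0.008 -0.843 -0.539  0.631]
 [ 0.     0.     0.     1.   ]] 507.18836170755964
{'clock': 0.1, 'qpos': array([ 1.046,  0.259,  0.021,  1.334, -0.   ,  1.418]), 'joint_velocities': array([-0.001, -0.002,  0.004,  0.   ,  0.001,  0.002]), 'joint_torque': array([  0.003, -55.669,  34.507,   0.012,  -0.   ,  -0.   ]), 'ee_pos': array([0.2  , 0.512, 0.231]), 'ee_rot': array([-0.   ,  0.185,  0.983, -0.001]), 'wrist_force': array([ 0.353, -0.058, -0.938]), 'wrist_torque': array([ 0.029, -0.028, -0.013]), 'grasp_force': 0.0, 'finger_gap': 0.08539822358087608}
```

View pics/top1.png

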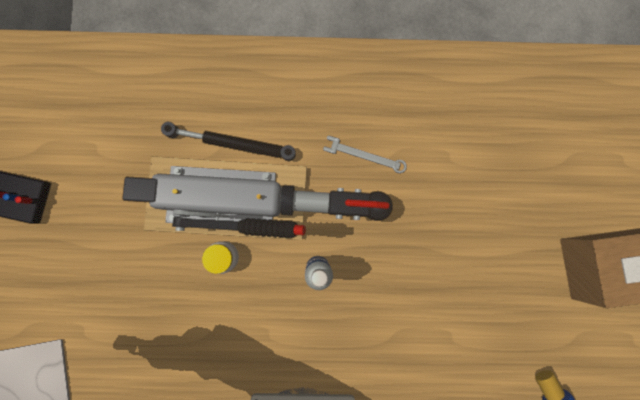

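View pics/side1.png

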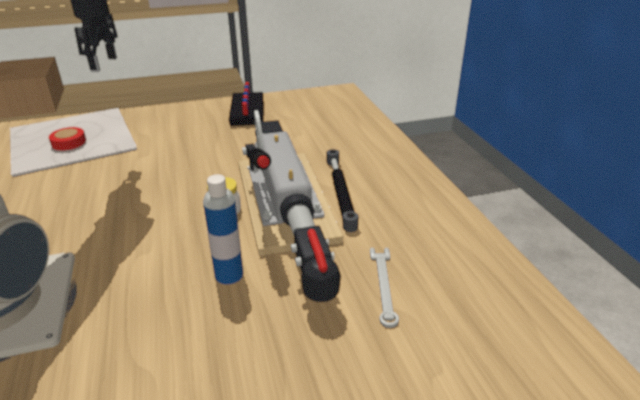

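```bash
python3 - <<'E'
from h import *
from scipy.spatial.transform import Rotation as R
np.set_printoptions(precision=4,suppress=True)
t=grab("top");s=grab("side")
def blobs(d,f,mina=15):
    hsv=cv2.cvtColor(d["pixels"],cv2.COLOR_RGB2HSV);m=f(hsv[...,0].astype(int),hsv[...,1],hsv[...,2]).astype(np.uint8)
    n,l,st,c=cv2.connectedComponentsWithStats(m)
    return [(c[i],st[i],l==i) for i in range(1,n) if st[i][4]>=mina]
red=lambda h,s,v:((h<6)|(h>174))&(s>150)&(v>90)
for n,d in(("top",t),("side",s)):
    for c,st,m in blobs(d,red):
        ys,xs=np.nonzero(m); r=cv2.minAreaRect(np.c_[xs,ys].astype(np.float32))
        print(n,"red",c,st,r)
for c,st,m in blobs(t,lambda h,s,v:(h>22)&(h<34)&(s>180)&(v>120)):print("yel",c,st)
for c,st,m in blobs(s,lambda h,s,v:(h>100)&(h<120)&(s>120)&(v>60),100):print("blue",c,st)
for c,st,m in blobs(s,lambda h,s,v:(h>22)&(h<34)&(s>180)&(v>120)):print("yel side",c,st)
# screws
for uv in((176,191),(260,197)):print("screw",onz(t,uv,.114))
for uv in((331,192),(331,215),(393,206)):print("head",onz(t,uv,.08))
for uv in((150,158),(307,167),(145,229)):print("board",onz(t,uv,.018))
print("can top",onz(t,(319,279),.208),"tub",onz(t,(217,258),.065),"can foot",onz(s,(229,277),0))
print(R.from_quat(np.roll(ctrl.observe()["ee_rot"],-1)).as_matrix())
E
```

```text
top red [ 17.8649 199.2973] [ 15 196   7   7  37] ((17.7499942779541, 199.25003051757812), (5.656853675842285, 6.363960266113281), 45.0)
top red [366.7088 203.5228] [345 199  44  10 285] ((366.53314208984375, 203.51956176757812), (43.3109130859375, 6.673802375793457), 3.9451863765716553)
top red [298.2143 229.5714] [293 225  11  10  98] ((298.0, 229.5), (9.0, 10.0), 90.0)
side red [244.4561 108.2982] [242 102   6  13  57] ((244.48648071289062, 107.91891479492188), (12.494322776794434, 4.6031718254089355), 80.53767395019531)
side red [ 67.4977 140.7163] [ 50 128  35  22 430] ((67.03845977783203, 139.1923065185547), (19.21938133239746, 33.73197555541992), 78.69007110595703)
side red [262.6923 160.9231] [257 155  12  13 117] ((262.5000305175781, 161.00001525878906), (12.020814895629883, 10.60660171508789), 45.0)
side red [317.1888 250.2074] [308 229  19  44 376] ((317.2536315917969, 250.06605529785156), (45.213951110839844, 9.086404800415039), 70.90650939941406)
yel [216.5647 258.5403] [202 245  30  29 657]
blue [562.005  100.5389] [  456     0   184   262 33902]
blue [221.3936 220.8162] [205 205  32  30 691]
blue [227.8891 269.9272] [213 255  29  28 577]
screw [0.5539 0.2648 0.114 ]
screw [0.545  0.0932 0.114 ]
head [ 0.5614 -0.0535  0.08  ]
head [ 0.5123 -0.0542  0.08  ]
head [ 0.5341 -0.1865  0.08  ]
board [0.6377 0.3617 0.018 ]
board [ 0.6243 -0.0001  0.018 ]
board [0.4748 0.3637 0.018 ]
can top [ 0.3938 -0.0283  0.208 ] tub [0.4164 0.1873 0.065 ] can foot [ 0.3942 -0.0331  0.    ]
[[-0.9317  0.3633 -0.0003]
 [ 0.3633  0.9317 -0.0006]
 [ 0.0001 -0.0007 -1.    ]]
```

```bash
python3 - <<'E'
from h import *
np.set_printoptions(precision=4,suppress=True)
t=grab("top");s=grab("side")
b,e=tri(t,(298.2,229.6),s,(262.7,160.9));print("button",b,e)
h,e=tri(t,(366.6,203.5),s,(317.2,250.1));print("handle",h,e)
yc=np.array([.053,.9986]);xc=np.array([.9986,-.053])
A=np.array([.545,.0932])
print("x_c of button",(b[:2]-A)@xc,"handle",(h[:2]-A)@xc,"head",(np.array([.5369,-.054])-A)@xc)
th=np.arcsin((b[2]-.1)/.274);print("angle",th-.4)
for z in(.4,.54,.68):
    # which notch: compare along-y
    print(z,"by-height z",.1+.274*np.sin(z))
piv=b[:2]+yc*.274*np.cos(th);O=piv-yc*.15+.062*xc;print("pivot",piv,"origin",O)
for q,n in((h[:2],"handle"),((.5341,-.1865),"front"),((.5369,-.054),"shank rear")):print(n,(np.array(q)-O)@yc,(np.array(q)-O)@xc)
for q in((.6377,.3617),(.6243,0),(.4748,.3637)):print("board",(np.array(q)-O)@yc,(np.array(q)-O)@xc)
for q in((.3938,-.0283),(.4164,.1873)):print("can/tub",(np.array(q)-O)@yc,(np.array(q)-O)@xc)
E
```

```text
button [0.48   0.0106 0.2065] 0.0006997096969533018
handle [ 0.5369 -0.1268  0.1026] 0.00028080927260181056
x_c of button -0.060573397701727795 handle 0.003560335865654924 head -0.0002870599999999961
angle -0.0007291505038316548
0.4 by-height z 0.20670062579257026
0.54 by-height z 0.24087326171295304
0.68 by-height z 0.2722892885810604
pivot [0.4933 0.2627] origin [0.5473 0.1097]
handle -0.2366341732927254 0.0021330540473827216
front -0.29644283046672276 0.0025120781817277726
shank rear -0.16397993046672274 -0.0017143418182722012
board 0.2564804895332773 0.0769124381817278
board -0.10542333046672273 0.08270129818172772
board 0.2498439895332773 -0.08586550181827224
can/tub -0.14590021046672272 -0.14597610181827228
can/tub 0.07059574953327728 -0.13483454181827226
```

>>> {"fn": "servo_tool", "kwargs": {
  "moves": [
    [1,0,0,40,0],
    [1,0,0,75,-0.1],
    [1,15,-35,75,-0.22],
    [1,33,-70,75,-0.34],
    [1,50,-105,75,-0.46],
    [1,68,-140,75,-0.58],
    [1,86,-175,75,-0.7],
    [1,104,-210,75,-0.82]
  ],
  "newtons": 60
}}

```text
clock: 0.97
ee_pos: [0.304, 0.3008, 0.3064]
ee_rot: [0.0, 0.563, 0.826, 0.0]
wrist_force: [1.2, 0.3, 0.5]
finger_gap: 0.0852
grasp_force: 0.0
```

>>> {"fn": "servo_tool", "kwargs": {
  "moves": [
    [1,18,-35,0,-0.12],
    [1,36,-70,0,-0.24],
    [1,54,-105,0,-0.36],
    [1,72,-140,0,-0.432],
    [1,92,-175,0,-0.432],
    [1,112,-210,0,-0.432],
    [1,132,-245,0,-0.432],
    [1,152,-280,0,-0.432]
  ]
}}

```text
clock: 1.63
ee_pos: [0.4563, 0.0203, 0.3065]
ee_rot: [0.0, 0.726, 0.688, 0.0]
wrist_force: [0.6, 1.1, -0.1]
finger_gap: 0.0852
grasp_force: 0.0
```

>>> {"fn": "servo_tool", "kwargs": {
  "moves": [
    [1,20,-35,0,0],
    [1,40,-70,0,0],
    [1,60,-105,0,0],
    [1,80,-117,0,0],
    [1,80,-117,0,0],
    [1,80,-117,0,0],
    [1,80,-117,0,0]
  ]
}}

```text
clock: 2.22
ee_pos: [0.5354, -0.0942, 0.3061]
ee_rot: [-0.0, 0.726, 0.688, -0.0]
wrist_force: [-0.4, -0.4, 0.0]
finger_gap: 0.0853
grasp_force: 0.0
```

>>> {"fn": "servo_tool", "kwargs": {
  "moves": [
    [1,0,0,-40,0],
    [1,0,0,-80,0],
    [1,0,0,-120,0],
    [1,0,0,-150,0],
    [1,0,0,-170,0],
    [1,0,0,-185,0],
    [1,0,0,-195,0],
    [1,0,0,-200,0]
  ]
}}

```text
clock: 2.88
ee_pos: [0.535, -0.0935, 0.1057]
ee_rot: [-0.0, 0.725, 0.689, -0.0]
wrist_force: [0.2, -0.1, 0.1]
finger_gap: 0.0855
grasp_force: 0.0
```

>>> {"fn": "servo_tool", "kwargs": {
  "moves": [
    [1,0,0,-15,0],
    [1,0,0,-30,0],
    [1,0,0,-42,0],
    [1,0,0,-50,0],
    [1,0,0,-50,0]
  ]
}}

```text
clock: 3.3
ee_pos: [0.5353, -0.0941, 0.0557]
ee_rot: [-0.0, 0.725, 0.688, -0.0]
wrist_force: [-0.6, 0.5, 0.7]
finger_gap: 0.085
grasp_force: 0.0
```

>>> {"fn": "servo_tool", "kwargs": {
  "moves": [
    [0.4,0,0,0,0],
    [0,0,0,0,0],
    [0,0,0,0,0],
    [-1,0,0,0,0],
    [-1,0,0,0,0],
    [-1,0,0,0,0],
    [-1,0,0,0,0],
    [-1,0,0,0,0]
  ]
}}

```text
clock: 3.97
ee_pos: [0.5381, -0.0949, 0.058]
ee_rot: [0.002, 0.725, 0.688, 0.002]
wrist_force: [6.4, 1.0, 4.7]
finger_gap: 0.0495
grasp_force: 63.4
```

>>> {"fn": "servo_tool", "kwargs": {
  "moves": [
    [-1,3,4,1,0],
    [-1,3,8,1,0],
    [-1,4,12,1,0],
    [-1,4,16,1,0],
    [-1,4,20,1,0],
    [-1,4,22,1,0]
  ]
}}

```text
clock: 4.47
ee_pos: [0.5389, -0.0769, 0.058]
ee_rot: [0.003, 0.726, 0.687, -0.004]
wrist_force: [-11.1, -38.2, -1.3]
finger_gap: 0.0495
grasp_force: 64.7
```

>>> {"fn": "servo_tool", "kwargs": {
  "moves": [
    [-1,-3,2,0,0],
    [-1,-3,4,0,0],
    [-1,-3,4,0,0],
    [-1,-3,4,0,0]
  ]
}}

```text
clock: 4.8
ee_pos: [0.5389, -0.0766, 0.0581]
ee_rot: [0.007, 0.727, 0.686, -0.004]
wrist_force: [4.1, -42.3, -11.7]
finger_gap: 0.0498
grasp_force: 68.1
```

>>> {"fn": "servo_tool", "kwargs": {
  "moves": [
    [-1,0,-8,0,0],
    [-1,0,-14,0,0],
    [-1,0,-20,0,0],
    [-1,-1,-26,0,0],
    [-1,-1,-32,0,0],
    [-1,-1,-36,0,0],
    [-1,-2,-40,0,0],
    [-1,-2,-40,0,0]
  ]
}}

```text
clock: 5.47
ee_pos: [0.5376, -0.1066, 0.058]
ee_rot: [0.0, 0.725, 0.689, 0.004]
wrist_force: [15.2, 14.5, -4.2]
finger_gap: 0.0497
grasp_force: 67.2
```

>>> {"fn": "servo_tool", "kwargs": {
  "moves": [
    [-1,0,-3,0,0],
    [-1,0,-5,0,0],
    [-1,0,-5,0,0],
    [-1,0,-5,0,0]
  ]
}}

```text
clock: 5.8
ee_pos: [0.5376, -0.1067, 0.058]
ee_rot: [-0.002, 0.724, 0.69, 0.007]
wrist_force: [16.4, 38.9, -0.6]
finger_gap: 0.0492
grasp_force: 67.5
```

>>> {"fn": "servo_tool", "kwargs": {
  "moves": [
    [-1,0,3,0,0],
    [-1,0,3,0,0],
    [0.6,0,3,0,0],
    [1,0,3,0,0],
    [1,0,3,0,0],
    [1,0,3,0,0],
    [1,0,3,0,0],
    [1,0,3,0,0]
  ]
}}

```text
clock: 6.47
ee_pos: [0.5347, -0.1109, 0.0574]
ee_rot: [0.0, 0.726, 0.688, -0.0]
wrist_force: [-0.6, -0.3, 0.2]
finger_gap: 0.0852
grasp_force: 0.0
```

>>> {"fn": "servo_tool", "kwargs": {
  "moves": [
    [1,0,0,15,0],
    [1,0,0,40,0],
    [1,0,0,80,0],
    [1,0,0,120,0],
    [1,0,0,160,0],
    [1,0,0,200,0],
    [1,0,0,235,0],
    [1,0,0,240,0]
  ]
}}

```text
clock: 7.13
ee_pos: [0.5359, -0.1112, 0.3038]
ee_rot: [0.004, 0.726, 0.688, 0.002]
wrist_force: [0.2, -0.4, -0.5]
finger_gap: 0.0857
grasp_force: 0.0
```

```bash
python3 - <<'E'
from h import *
s=ctrl.observe();print(s["ee_pos"],s["wrist_force"],s["clock"])
grab("top","top2.png");grab("wrist","w2.png")
E
```

```text
[ 0.53588925 -0.11116984  0.30377735] [ 0.18461756 -0.40022933 -0.48120019] 7.1333
```

View pics/w2.png

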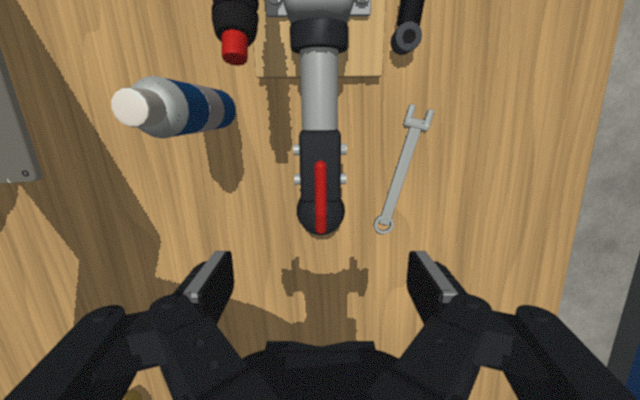

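>>> {"fn": "servo_tool", "kwargs": {
  "moves": [
    [0.5,-14,40,0,0],
    [0.5,-28,78,0,0],
    [0.5,-42,116,0,0],
    [0.5,-54,156,0,0],
    [0.5,-54,156,0,0],
    [0.5,-54,156,0,0]
  ],
  "newtons": 40
}}

```text
clock: 7.73
ee_pos: [0.4796, 0.0473, 0.296]
ee_rot: [-0.001, 0.724, 0.689, -0.001]
wrist_force: [-0.1, -0.6, 0.5]
finger_gap: 0.064
grasp_force: 0.0
```

```bash
python3 - <<'E'
from h import *
s=ctrl.observe();print(s["ee_pos"],s["finger_gap"],s["clock"])
grab("wrist","w3.png")
E
```

```text
[0.47959389 0.0472912  0.29604146] 0.0639732828988397 7.7333
```

View pics/w3.png

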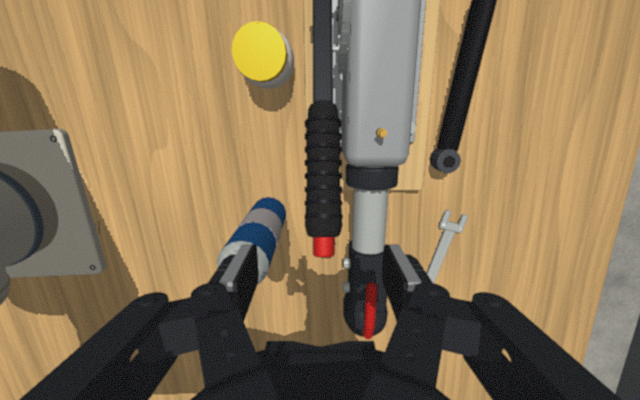

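>>> {"fn": "servo_tool", "kwargs": {
  "moves": [
    [0.5,2,-2,-40,0],
    [0.5,2,-2,-75,0],
    [0.5,2,-2,-100,0],
    [0.5,2,-2,-115,0],
    [0.5,2,-2,-122,0],
    [0.5,2,-2,-122,0]
  ]
}}

```text
clock: 8.28
ee_pos: [0.4822, 0.0424, 0.1732]
ee_rot: [-0.001, 0.726, 0.687, -0.001]
wrist_force: [-0.1, 0.5, -0.1]
finger_gap: 0.0639
grasp_force: 0.0
```

>>> {"fn": "servo_tool", "kwargs": {
  "moves": [
    [0.2,0,0,0,0],
    [0,0,0,0,0],
    [-0.3,0,0,0,0],
    [-0.5,0,0,0,0],
    [-1,0,0,0,0],
    [-1,0,0,0,0],
    [-1,0,0,0,0]
  ]
}}

```text
clock: 8.87
ee_pos: [0.4821, 0.0432, 0.1765]
ee_rot: [0.0, 0.726, 0.688, -0.0]
wrist_force: [-6.6, -1.0, 6.6]
finger_gap: 0.0299
grasp_force: 40.0
```

>>> {"fn": "servo_tool", "kwargs": {
  "moves": [
    [-1,0,6,13,0],
    [-1,0,13,26,0],
    [-1,1,20,38,0],
    [-1,1,28,49,0],
    [-1,1,37,61,0],
    [-1,2,47,71,0],
    [-1,2,47,71,0]
  ]
}}

```text
clock: 9.45
ee_pos: [0.4842, 0.0915, 0.2474]
ee_rot: [-0.0, 0.725, 0.689, -0.0]
wrist_force: [-5.5, -0.6, -3.4]
finger_gap: 0.0295
grasp_force: 42.2
```

>>> {"fn": "servo_tool", "kwargs": {
  "moves": [
    [-1,0,6,6,0],
    [-1,1,12,11,0],
    [-1,1,17,16,0],
    [-1,1,19,18,0],
    [-1,1,19,18,0],
    [-1,1,19,18,0]
  ]
}}

```text
clock: 9.95
ee_pos: [0.485, 0.11, 0.2639]
ee_rot: [-0.001, 0.725, 0.688, -0.0]
wrist_force: [-4.8, 2.5, -8.7]
finger_gap: 0.0294
grasp_force: 41.1
```

```bash
python3 - <<'E'
from h import *
s=ctrl.observe();p=s["ee_pos"];print(p,s["wrist_force"])
print(np.arctan2(p[2]+.0163-.1,.2627-p[1])-.4)
grab("side","s4.png")
E
```

```text
[0.4849826  0.11003969 0.26393025] [-4.8266752   2.47574116 -8.71698405]
0.46802939928341514
```

View pics/s4.png

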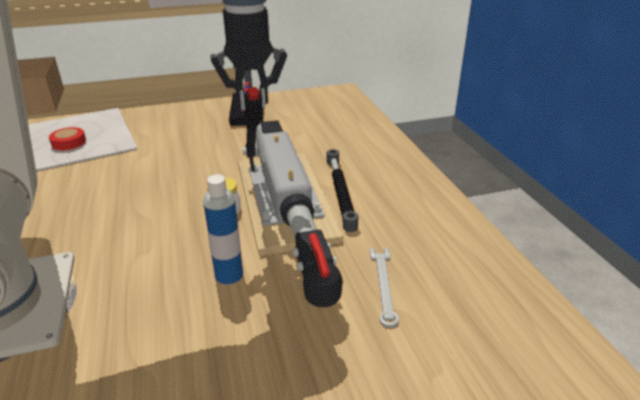

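>>> {"fn": "servo_tool", "kwargs": {
  "moves": [
    [-0.5,0,0,0,0],
    [0,0,0,0,0],
    [0.4,0,0,0,0],
    [0.5,0,0,0,0],
    [0.5,0,0,0,0],
    [0.5,0,0,0,0],
    [0.5,0,0,0,0],
    [0.5,0,0,0,0]
  ]
}}

```text
clock: 10.67
ee_pos: [0.4859, 0.1094, 0.2644]
ee_rot: [0.0, 0.726, 0.688, 0.0]
wrist_force: [0.2, 0.4, -0.3]
finger_gap: 0.0641
grasp_force: 0.0
```

>>> {"fn": "servo_tool", "kwargs": {
  "moves": [
    [0.5,0,0,10,0],
    [0.5,0,0,30,0],
    [0.5,0,0,60,0],
    [0.5,0,0,90,0],
    [0.5,0,0,110,0],
    [0.5,0,0,110,0],
    [0.5,0,0,110,0],
    [0.5,0,0,110,0]
  ]
}}

```text
clock: 11.33
ee_pos: [0.4857, 0.1094, 0.374]
ee_rot: [-0.0, 0.726, 0.688, -0.0]
wrist_force: [0.6, 0.4, -0.6]
finger_gap: 0.0639
grasp_force: 0.0
```

```bash
cat > btn.py <<'E'
from h import *
np.set_printoptions(precision=4,suppress=True)
def red(d):
    hsv=cv2.cvtColor(d["pixels"],cv2.COLOR_RGB2HSV).astype(int)
    m=((hsv[...,0]<6)|(hsv[...,0]>174))&(hsv[...,1]>150)&(hsv[...,2]>70)
    n,l,st,c=cv2.connectedComponentsWithStats(m.astype(np.uint8))
    return [(np.round(c[i],1),st[i][:5]) for i in range(1,n) if st[i][4]>15]
s=ctrl.observe();print(s["ee_pos"],s["wrist_force"],s["finger_gap"],s["clock"])
t=grab("top","topb.png");sd=grab("side","sideb.png")
print("top",red(t));print("side",red(sd))
for a in(.28,.42,.56):
    th=.4+a;p=np.array([.4933-.053*.275*np.cos(th),.2627-.275*np.cos(th),.1+.275*np.sin(th)])
    print(a,p,proj(t,p),proj(sd,p))
E
python3 btn.py
```

```text
[0.4857 0.1094 0.374 ] [ 0.5636  0.4449 -0.5512] 0.06390943120165149 11.3333
top [(array([372.9, 204. ]), array([351, 200,  45,   9, 291], dtype=int32)), (array([255.1, 227.1]), array([248, 221,  16,  13, 146], dtype=int32))]
side [(array([253.8,  97.4]), array([248,  92,  13,  13, 124], dtype=int32)), (array([243. , 106.9]), array([242, 102,   3,  11,  28], dtype=int32)), (array([ 67.4, 140.8]), array([ 50, 128,  35,  22, 430], dtype=int32)), (array([318.8, 254.4]), array([309, 233,  21,  45, 421], dtype=int32))]
0.28 [0.482  0.0489 0.2729] [273.2971 228.1831] [257.2436 116.5522]
0.42 [0.4834 0.0751 0.3011] [254.664  226.9242] [254.1124  95.4909]
0.56 [0.4849 0.105  0.3253] [232.268  225.3888] [250.9578  76.2105]
```

>>> {"fn": "servo_tool", "kwargs": {
  "moves": [
    [0,-1,-30,0,0],
    [-1,-3,-62,0,0],
    [-1,-3,-62,0,0],
    [-1,-3,-62,0,0],
    [-1,-3,-62,-20,0],
    [-1,-3,-62,-40,0],
    [-1,-3,-62,-52,0],
    [-1,-3,-62,-52,0]
  ]
}}

```text
clock: 12.1
ee_pos: [0.4818, 0.0483, 0.3196]
ee_rot: [-0.002, 0.725, 0.688, -0.001]
wrist_force: [-0.4, -0.1, -0.2]
finger_gap: -0.0003
grasp_force: 0.0
```

```bash
python3 - <<'E'
from h import *
s=ctrl.observe();print(s["ee_pos"],s["finger_gap"],s["clock"])
d=grab("side");im=d["pixels"][:,:,::-1][20:190,160:340];cv2.imwrite("pics/s5.png",cv2.resize(im,None,fx=3.3,fy=3.3,interpolation=cv2.INTER_CUBIC))
E
```

```text
[0.48180443 0.04827724 0.31963406] -0.00025828160990853976 12.1
```

View pics/s5.png

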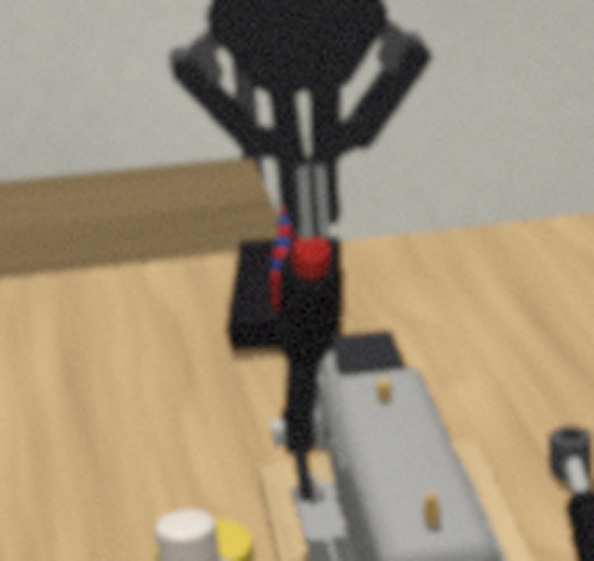

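>>> {"fn": "servo_tool", "kwargs": {
  "moves": [
    [-1,0,3,-3,0],
    [-1,0,6,-6,0],
    [-1,0,9,-9,0],
    [-1,0,11,-11,0],
    [-1,0,11,-11,0]
  ]
}}

```text
clock: 12.57
ee_pos: [0.4827, 0.059, 0.3111]
ee_rot: [-0.0, 0.725, 0.688, -0.0]
wrist_force: [0.4, -0.6, -0.3]
finger_gap: -0.0001
grasp_force: 0.0
```

>>> {"fn": "servo_tool", "kwargs": {
  "moves": [
    [-1,0,1,-1,0],
    [-1,0,2,-2,0],
    [-1,0,3,-3,0],
    [-1,0,3,-3,0]
  ]
}}

```text
clock: 12.9
ee_pos: [0.4828, 0.0615, 0.3082]
ee_rot: [-0.0, 0.726, 0.688, -0.0]
wrist_force: [1.1, 0.4, 0.7]
finger_gap: -0.0001
grasp_force: 0.0
```

>>> {"fn": "servo_tool", "kwargs": {
  "moves": [
    [-1,0,3,-3,0],
    [-1,0,6,-7,0],
    [-1,0,9,-10,0]
  ]
}}

```text
clock: 13.15
ee_pos: [0.4835, 0.0675, 0.2996]
ee_rot: [0.004, 0.726, 0.687, -0.002]
wrist_force: [-5.3, -34.5, 35.9]
finger_gap: 0.0001
grasp_force: 24.6
```

>>> {"fn": "servo_tool", "kwargs": {
  "moves": [
    [-1,0,-6,-4,0],
    [-1,0,-12,-10,0],
    [-1,-1,-18,-16,0],
    [-1,-1,-23,-22,0]
  ]
}}

```text
clock: 13.48
ee_pos: [0.4823, 0.0449, 0.2775]
ee_rot: [0.003, 0.726, 0.688, -0.001]
wrist_force: [-3.2, -16.6, 14.4]
finger_gap: 0.0
grasp_force: 11.1
```

>>> {"fn": "servo_tool", "kwargs": {
  "moves": [
    [-1,0,-5,-6,0],
    [-1,0,-10,-13,0],
    [-1,0,-15,-19,0],
    [-1,-1,-19,-26,0]
  ]
}}

```text
clock: 13.82
ee_pos: [0.4813, 0.0249, 0.2515]
ee_rot: [0.004, 0.726, 0.687, -0.002]
wrist_force: [-1.5, -23.6, 15.8]
finger_gap: 0.0004
grasp_force: 14.1
```

>>> {"fn": "servo_tool", "kwargs": {
  "moves": [
    [-1,0,-6,-7,0],
    [-1,0,-10,-14,0],
    [-1,0,-14,-21,0],
    [-1,-1,-18,-28,0]
  ]
}}

```text
clock: 14.15
ee_pos: [0.4804, 0.0074, 0.2229]
ee_rot: [0.003, 0.726, 0.687, -0.002]
wrist_force: [0.6, -16.6, 8.4]
finger_gap: -0.0001
grasp_force: 9.2
```

>>> {"fn": "servo_tool", "kwargs": {
  "moves": [
    [-1,0,-3,-7,0],
    [-1,0,-6,-14,0],
    [-1,0,-8,-18,0],
    [-1,0,-8,-18,0],
    [-1,0,-8,-18,0]
  ]
}}

```text
clock: 14.57
ee_pos: [0.481, -0.0007, 0.2059]
ee_rot: [0.004, 0.726, 0.687, -0.001]
wrist_force: [-2.0, -18.6, 13.1]
finger_gap: -0.0
grasp_force: 11.1
```

>>> {"fn": "servo_tool", "kwargs": {
  "moves": [
    [-1,0,0,0,0],
    [-1,0,0,0,0],
    [-1,0,-6,3,0],
    [-1,0,-14,6,0],
    [-1,0,-25,15,0],
    [-1,0,-35,45,0],
    [-1,0,-45,85,0],
    [-1,0,-50,120,0]
  ]
}}

```text
clock: 15.23
ee_pos: [0.4792, -0.0485, 0.3261]
ee_rot: [-0.001, 0.726, 0.688, -0.0]
wrist_force: [0.8, -1.0, 0.1]
finger_gap: -0.0005
grasp_force: 0.0
```

>>> {"fn": "servo_tool", "kwargs": {
  "moves": [
    [-1,0,0,0,0],
    [-1,0,0,0,0],
    [-1,0,0,0,0],
    [-1,0,0,0,0]
  ]
}}

```text
clock: 15.57
ee_pos: [0.4793, -0.0475, 0.3232]
ee_rot: [-0.001, 0.726, 0.688, -0.0]
wrist_force: [-1.7, 0.8, -0.5]
finger_gap: 0.0
grasp_force: 0.0
```

```bash
python3 - <<'E'
import runpy;runpy.run_path("btn.py")
from h import *
grab("side","s6.png")
E
```

```text
[ 0.4793 -0.0475  0.3232] [-1.6671  0.842  -0.5441] 1.6675738075845652e-05 15.5667
top [(array([ 18.1, 199.1]), array([ 15, 196,   7,   7,  41], dtype=int32))]
side [(array([244.4, 108.6]), array([242, 103,   6,  12,  66], dtype=int32)), (array([ 76.6, 138.9]), array([ 69, 128,  16,  21, 203], dtype=int32)), (array([262.8, 161. ]), array([257, 155,  13,  13, 127], dtype=int32)), (array([319. , 254.9]), array([309, 233,  20,  45, 391], dtype=int32))]
0.28 [0.482  0.0489 0.2729] [273.2971 228.1831] [257.2436 116.5522]
0.42 [0.4834 0.0751 0.3011] [254.664  226.9242] [254.1124  95.4909]
0.56 [0.4849 0.105  0.3253] [232.268  225.3888] [250.9578  76.2105]
```

View pics/s6.png

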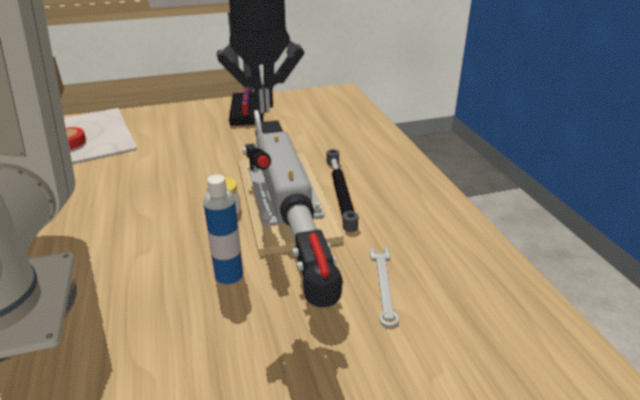

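The side view shows the button back at (262.8, 161), matching its start position at off. The handle is at (319, 255), so the tube is still out, and the can, tub, damper and wrench haven't moved. Handing in.

```bash
python3 -c "
from plant import ctrl
print(ctrl.hand_in())"
```

```text
the job is handed in; nothing more can be done
None
```

I ran the full bench check and handed the job in at about 16 s: the drawtube went fully in and was left out, the lever held in notch 3, and the button then let it down to off; the last side view shows the arm clear and nothing else moved, but the hand-in returned no verdict.

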